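Latch the upright instrument case

TASK

The instrument case standing on the table gapes a little on its seal. Take the latch's wire loop by its black roller, hook the loop's cross-bar under the lip of the keeper on the other half, then throw the latch lever over and down until it snaps flat and holds the case drawn shut. Feel for the keeper with a light touch only (about 5 newtons, never over 10), do not force the lever or lean on the case, leave the things on and beside the case where they are, and let go.

Things in the scene. Friction and masses are not known exactly. Their poses are not given: they have to be found in the camera images.
- case: the instrument case (with all it carries): aluminium with black edges, 205 across the seam x 300 wide x 130 tall, standing firmly on two rubber strips; it does not move. Origin: on the table, under the middle of the seam line. Its x axis points across the seam from the fixed half (which bears the lever) to the hinged half (which bears the keeper), y along the seam, z up. All the latch moves in the case's x-z plane at y = 0
- shell_half: the case's fixed half: x -125 to -4 in the case frame, its top 130 above the table; origin and axes as case
- lid_half: the case's hinged half, x 0 to 78 when shut, top at 130; it turns about its lower edge on the seam line and a springy seal holds it ajar, about 6 mm at the top, giving about 12 N per mm there when drawn shut
- lid (a joint): opening angle of the hinged half (rad): 0 is hard shut, 0.045 as the seal leaves it; properly latched it stands near 0.015
- keeper_seat (a point): where the centre of the loop's bar lies when seated on the keeper's block and against its post, the keeper being at its middle setting: 144 above the table, 35 from the seam when shut, y = 0. The keeper was shimmed by hand: block, post and lip really sit up to 6 higher or lower than this, which is not measured, so find the block by touch. Axes as the case's (tilting with the lid)
- keeper_lip (a point): lower free edge of the keeper's lip at the middle setting, 4 beyond the seat and 5 above it. The steel keeper: a block 28 wide from 9 before to 24 beyond the seat (x), top 3 below the seat; at its -x end a post 24 wide, face 3 before the seat, whose 8 thick lip overhangs to +x up to this edge. The bar must come down on the block beyond the lip, then be drawn to -x under it
- lever_axis (a point): centre of the lever's hinge pin (axis along the case's y), fixed to the fixed half 35 before the seam, 148 above the table; axes as the case's
- lever_handle: the lever's steel plate, 26 wide (y), 5 thick, running from 14 to 70 from the hinge pin, with a round end bead of radius 4 at 72. Its frame has its origin on the hinge pin, z along the lever to its tip, x normal to the plate (+x face looks to the keeper when the lever is upright, and up when it is shut)
- lever_tip (a point): centre of the lever's end bead, 72 from the hinge pin
- lever (a joint): lever angle (rad): 0 upright, positive as its tip swings away from the keeper and down (to the case's -x); 1.571 is flat, shut (a hard stop). Its friction (0.04 N m) keeps it where it is left. With the loop hooked it is slack up to about 0.3, then draws, dead centre at about 1.3, after which it snaps shut by itself; it takes up to about 8 N pushed 55 from the pin. It moves by itself when the loop is carried about
- loop_frame: wire loop, bent from 6 mm round bar: two side arms at y = -20 and +20, 87.5 long from the loop's pivot to its cross-bar (40 along y). The pivot is on the lever, 18 from the lever's hinge pin (with the lever upright 4.7 towards -x and 17.4 up from that pin; turns with the lever). Its frame: origin on the pivot, x along the arms to the cross-bar, y along the cross-bar, z up when the loop lies level
- loop (a joint): angle of the loop to the lever (rad): loop's rise above level = lever + loop. Friction (0.03 N m) keeps it where it is left
- loop_bar (a point): middle of the loop's cross-bar (6 mm thick), 87.5 from the loop's pivot
- loop_grip (a point): centre of the black roller on the loop's stalk to take hold of: diameter 16, 16 long along y; straight above the cross-bar by 40 in the loop's frame, on a stalk that bows out 15 beyond the bar. It can be pinched from above along y, and the loop can then turn in the grip
- vial: bystander, to be left alone: small white-capped sample jar, diameter 36, 55 tall, standing on the fixed half of the case; origin under its middle
- loupe: bystander, to be left alone: black loupe, diameter 36, 30 tall, standing on the fixed half of the case; origin under its middle
- jar: bystander, to be left alone: jar, diameter 60, 80 tall, on the table beside the case; origin under its middle
- torch: bystander, to be left alone: black torch, 140 long, on the table beside the case; origin under its middle

How it is judged:
By the outcome, as a careful person would: the job done as asked, in the order asked, and still so for the second after the job is handed in, with the robot touching nothing.
It also fails if it takes over 64 s, if anything falls off the work surface, if the arm or the gripper's body presses on something with over 40 N, if the wrist force passes 120 N, or if a joint passes its speed limit or range.

ROBOT

A 7-joint arm with a two-finger parallel gripper is mounted at the origin on the work surface. World frame = base frame: x ahead of the robot, y to its left, z up, the work surface at z = 0. Lengths are in mm, angles in rad, forces in N, time in s.
With the tool pointing down it reaches from about 400 to 850 mm from the base axis. Payload 4.4 kg.
Tool frame: the origin (TCP) lies at the very end of the fingers, on their centre line; the grasp point (between the pads) lies grasp_offset behind it (grasp_offset is the distance from the TCP to the grasp point, in mm); z points along the fingers, y is the line along which they close (so a half turn about z gives the same grasp; the last joint's range is limited). The gripper opens to 94 mm and grips with 3 to 60 N. Pads are 16 mm wide; open, the fingers measure 119 mm over their backs; the gripper's body (75 mm by 177 mm) begins 78 mm behind the grasp point.
Start: joints at [-1.195, 0.628, 0.038, 1.517, -0.027, 0.996, -0.02], TCP at [277.897, 587.615, 205.478] pointing down, gripper open.
Joint ranges: [-3.06, 3.06], [-0.37, 2.12], [-1.25, 1.32], [0.18, 2.47], [-1.1, 4.24], [0.23, 1.98], [-2.94, 2.94]. Speed limits (rad/s): [2.57, 2.57, 3.14, 3.14, 3.14, 3.14, 3.14].

INTERFACE

Orientations are given as a unit quaternion [w, x, y, z].
In Python, from bench import observe, camera, sign_off, grasp_offset gives the robot as it stands.
- The arm moves only by the shell command python3 -m pendant 'ROWS'. ROWS is JSON, a list of rows, each a list of 5 numbers: the closure in counts, from 0 (fully open) to 255 (shut), then the shift along the world's x, y, z in mm, then the turn about the world's z in degrees. In form: [[grip, tx, ty, tz, roll], ...]. A call has 1 to 8 rows; each row is the pose to reach, as a shift and turn from the pose commanded when the call began; what a row does not reach only later rows make up. A row lasts 1/8 s, in which the tool goes at most 62.5 mm and 10.7 degrees, less where a joint would pass 70% of its speed; a pose out of reach is approached as far as the arm can. A call with a gripper value outside its range is refused whole. The fingers move at their own pace and stop on an object; the grip force is fixed at half the most. Time passes only in rows, so rows that repeat a pose let the fingers close. It gives the time, the measured TCP pose, the force, the opening and the grip force at its end, in the units of the state.
- observe(): the state, without advancing time (a new reading comes with each control period).
- camera(name): name is "side" or "top" or "wrist"; returns a dict with "img" (384x512x3 uint8, red, green, blue), "fx", "fy", "cx", "cy" (pixels), "eye" and "orientation" of the camera in the world. Camera axes: x right, y up, looking along -z (the intrinsics and any distortion apply to the point x, -y, -z); pixel columns grow to the right and rows downward; lengths in mm; the calibration is good to about 2 mm. A picture is of the moment at which its call begins. There is no depth.
- sign_off(): hands the job in; it is judged then, once.
The state is a dict: "time_s": time; "joints": joint angles; "qvel": joint speeds; "effort": joint torques, N m; "tcp_pos": TCP position; "tool_rot": TCP orientation; "contact_force": force on the tool from outside, world axes, zero at the start; "torque": the same for the moment, N m; "finger_gap": finger opening in mm; "gripper_force": force on a finger pad.
Only numpy, scipy, OpenCV 4.12 (cv2) and the standard library are available. Lean on these libraries where they do the work, as an engineer would, in place of code of your own. Each camera call takes 0.05 s, during which the arm holds its last target. There are 200 camera calls.

## Working session

There is one attempt and no reset: what is moved stays moved. The work goes in short steps, Python scripts to look and compute and a shell command to move; the robot and the scene stay as the last step left them, time stands still between calls to the robot, and variables do not carry over. Pictures are saved under pics/ and viewed, at most 10 in all, crops included, and the job is handed in when it is done.

```bash
mkdir -p pics; ls
cat > h.py <<'E'
from bench import observe, camera, grasp_offset
import numpy as np, cv2
from scipy.spatial.transform import Rotation as R
def rot(q): return R.from_quat([q[1],q[2],q[3],q[0]]).as_matrix()
def ray(c,u,v):
    d=np.array([(u-c['cx'])/c['fx'],-(v-c['cy'])/c['fy'],-1.0]); d=rot(c['orientation'])@d
    return np.array(c['eye']),d/np.linalg.norm(d)
def onz(c,u,v,z):
    e,d=ray(c,u,v); return e+d*(z-e[2])/d[2]
def proj(c,p):
    q=rot(c['orientation']).T@(np.array(p,float)-c['eye']); return c['cx']+c['fx']*q[0]/-q[2], c['cy']-c['fy']*q[1]/-q[2]
def tri(l):
    A=np.zeros((3,3));b=np.zeros(3)
    for c,u,v in l:
        e,d=ray(c,u,v);P=np.eye(3)-np.outer(d,d);A+=P;b+=P@e
    p=np.linalg.solve(A,b); return p,[np.hypot(*(np.array(proj(c,p))-(u,v))) for c,u,v in l]
E
python3 - <<'E'
from h import *
print(grasp_offset, observe())
for n in ("side","top"):
    c=camera(n); cv2.imwrite(f"pics/{n}0.png",cv2.resize(c['img'][:,:,::-1],(800,600),interpolation=cv2.INTER_CUBIC)); print({k:v for k,v in c.items() if k!='img'})
    np.save(f"{n}0.npy",c,allow_pickle=True)
E
```

```text
pics
18.8 {'time_s': 0.0, 'joints': array([-1.19481205,  0.62932647,  0.03846775,  1.51832863, -0.02699313,
        0.99632012, -0.01998158]), 'qvel': array([-4.12009217e-04, -6.45483215e-05, -1.66060481e-03, -1.79386780e-04,
        3.70409326e-05, -7.57824686e-04,  1.64818259e-03]), 'effort': array([-4.33991536e-04, -5.49709868e+01,  1.14374008e+00, -1.86629891e+01,
       -5.21232001e-02,  2.35943397e-02,  1.48718045e-04]), 'tcp_pos': array([277.6181923 , 587.0049638 , 204.57994663]), 'tool_rot': array([-1.82760253e-04,  2.19099013e-01,  9.75702185e-01, -9.13838093e-04]), 'contact_force': array([-0.9544365 , -0.00987939, -0.30623627]), 'torque': array([0.00054153, 0.01652793, 0.04330453]), 'gripper_force': 0.0, 'finger_gap': 93.65234475783967}
{'fx': 387.58037640993774, 'fy': 387.58037640993774, 'cx': 258.18697192542146, 'cy': 194.35893473524501, 'eye': array([ 462.82942824, -491.75787685, 1065.36660337]), 'orientation': array([ 0.95885147,  0.26577778, -0.02376609, -0.09695982])}
{'fx': 381.6752873508445, 'fy': 381.6752873508445, 'cx': 252.22476300089912, 'cy': 193.49031961047532, 'eye': array([ 495.00676351,   33.07614391, 1039.25831133]), 'orientation': array([-0.69947129, -0.0341528 ,  0.01281823,  0.71372908])}
```

View pics/side0.png

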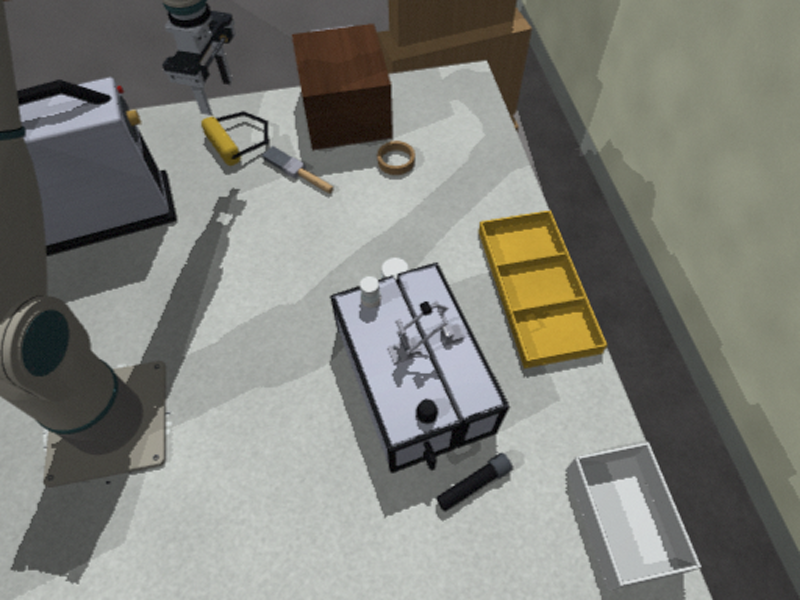

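View pics/top0.png

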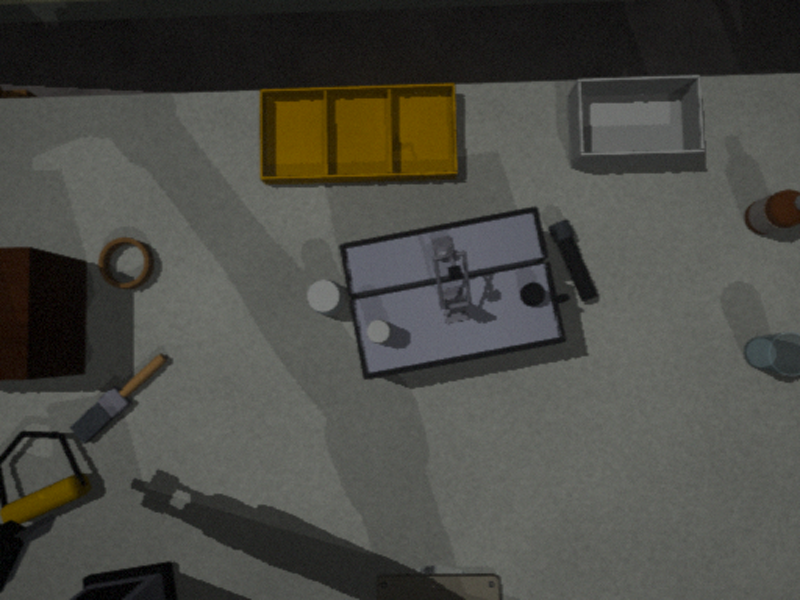

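The side view shows the case with its latch: roller at about (426,308), vial (370,290) and loupe (427,410). The top view shows the case corners (365,376), (564,340), (538,210), (342,245), the seam from (352,296) to (548,262), and the roller at (455,272).

Run:
```python
from h import *
S=np.load("side0.npy",allow_pickle=True).item();T=np.load("top0.npy",allow_pickle=True).item()
k=512/800
for n,(u,v) in dict(nl=(365,376),nr=(564,340),fr=(538,210),fl=(342,245),sl=(352,296),sr=(548,262)).items(): print(n,onz(T,u*k,v*k,130).round(1))
for n,(u,v) in dict(nl=(391,466-26),fl=(334,297),fr=(437,265),nr=(507,407)).items(): print('S',n,onz(S,u*k,v*k,130).round(1))
print('roller',tri([(S,426*k,308*k),(T,455*k,272*k)]))
# crops
def crop(c,u,v,w,h,f):
    i=c['img'][v-h//2:v+h//2,u-w//2:u+w//2,::-1]; return cv2.convertScaleAbs(cv2.resize(i,None,fx=f,fy=f,interpolation=cv2.INTER_CUBIC),alpha=1.3)
a=crop(S,int(425*k),int(335*k),66,66,6); b=crop(T,int(455*k),int(280*k),66,66,6)
cv2.imwrite("pics/crop0.png",np.hstack([a,b]))
print('origins S',int(425*k)-33,int(335*k)-33,'T',int(455*k)-33,int(280*k)-33)
```

```text
nl [444.6 106.3 130. ]
nr [ 493.4 -195.4  130. ]
fr [ 692.9 -163.4  130. ]
fl [646.1 138.7 130. ]
sl [566.9 124.3 130. ]
sr [ 612.4 -175.7  130. ]
S nl [ 499.4 -184.1  130. ]
S fl [448.2  98.4 130. ]
S fr [647.1 129.2 130. ]
S nr [ 695.3 -167.7  130. ]
roller (array([587.51649418, -25.40571611, 248.25732611]), [np.float64(0.372843307306569), np.float64(0.43930798799458215)])
origins S 239 181 T 258 146
```

View pics/crop0.png

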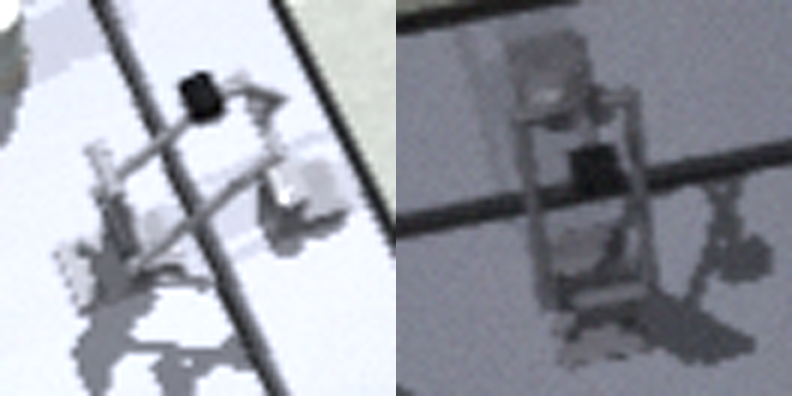

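The crop shows the loop raised with its roller at S(200,97) and T(595,167). The arms run back to pivots near S(120,228). The roller lies near the case's seam, about 248 high. From the corners, the case has a yaw of about 8.9° and its origin near (590,-25). I'll move above the roller and turn so that the fingers close along the case's y.

```bash
python3 -m pendant '[[0,0,0,125,0],[0,0,0,125,0],[0,310,-613,125,34],[0,310,-613,125,34],[0,310,-613,125,34],[0,310,-613,125,34],[0,310,-613,125,34],[0,310,-613,125,34]]'
```

```text
time_s: 1.1
tcp_pos: [447.7, 250.9, 330.3]
tool_rot: [-0.0, -0.076, 0.997, -0.0]
contact_force: [0.7, 1.2, 1.3]
finger_gap: 94.0
gripper_force: 0.0
```

```bash
python3 -m pendant '[[0,139,-275,0,0],[0,139,-275,0,0],[0,139,-275,0,0],[0,139,-275,0,0],[0,139,-275,0,0],[0,139,-275,0,0],[0,139,-275,0,0],[0,139,-275,0,0]]'
python3 - <<'E'
from h import *
print(observe()['tcp_pos'],observe()['joints'])
out=[]
for n in ("side","wrist","top"):
    c=camera(n); np.save(f"{n}1.npy",c,allow_pickle=True); out.append(c)
    print(n,c['eye'],c['orientation'])
i=np.hstack([cv2.resize(out[1]['img'],(533,400)),cv2.resize(out[0]['img'][175:255,235:290],(266,400),interpolation=cv2.INTER_CUBIC)])
cv2.imwrite("pics/w1.png",i[:,:,::-1])
print(proj(out[1],[587.5,-25.4,248]))
E
```

```text
time_s: 2.1
tcp_pos: [585.6, -19.9, 330.4]
tool_rot: [-0.0, -0.077, 0.997, 0.001]
contact_force: [-0.1, -0.6, -0.1]
finger_gap: 93.8
gripper_force: 0.0
[585.64279451 -19.91261506 330.4088029 ] [-0.07704824  0.42489968  0.09806296  1.52340426 -0.04450614  1.19601349
  1.75403642]
side [ 462.82942824 -491.75787685 1065.36660337] [ 0.95885147  0.26577778 -0.02376609 -0.09695982]
wrist [510.71569611 -31.67535345 508.51443193] [ 0.64466333 -0.08468122 -0.09892626  0.75329401]
top [ 495.00676351   33.07614391 1039.25831133] [-0.69947129 -0.0341528   0.01281823  0.71372908]
(np.float64(249.75190653328647), np.float64(200.03723634989052))
```

View pics/w1.png

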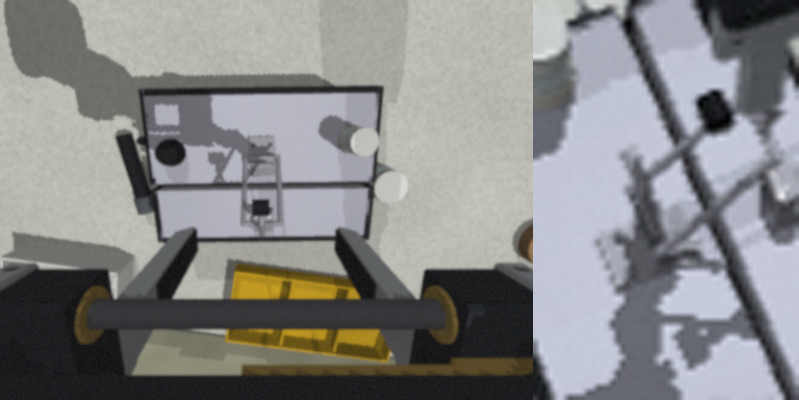

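The wrist view shows the roller at (251,200) in camera pixels, within 1 px of the predicted (250,200). The seam is at row 186 and the case corners are (141,90), (382,88), (368,239), (160,239) in the 533-wide picture.

Run:
```python
from h import *
S,W,T=[np.load(f"{n}1.npy",allow_pickle=True).item() for n in("side","wrist","top")]
k=512/533
a=np.radians(8.9);ex=np.array([np.cos(a),np.sin(a),0]);ey=np.array([-ex[1],ex[0],0])
O=np.array([590,-25.3,0])
def cf(p): q=p-O; return np.round([q@ex,q@ey,q[2]],1)
for n,(u,v) in dict(nl=(141,90),nr=(382,88),fr=(368,239),fl=(160,239),sl=(150,186),sr=(374,186)).items():
    p=onz(W,u*k,v*k,130);print(n,p.round(1),cf(p))
def blob(c,u,v,r):
    g=c['img'].max(2).copy();m=np.zeros_like(g);m[v-r:v+r,u-r:u+r]=(g[v-r:v+r,u-r:u+r]<45)
    n,l,s,ce=cv2.connectedComponentsWithStats(m);i=1+np.argmax(s[1:,4]);return ce[i],s[i]
r=[]
for c,(u,v) in ((S,(272,197)),(W,(251,200))):
    ce,s=blob(c,u,v,9);print(ce,s);r.append((c,*ce))
print(tri(r),tri(r[:1]+[(T,455.5*.64,272*.64)])); p=tri(r)[0];print(cf(p))
# pivots etc in S0 crop/6+origin, and wrist
for n,s,w in (("pivotmid",(120,228),None),("barmid",(262,120),None)):
    e,d=ray(S,239+s[0]/6,181+s[1]/6); t=-((e-O)@ey)/(d@ey); print(n,cf(e+t*d))
```

```text
nl [ 491.7 -194.1  130. ] [-123.3 -151.6  130. ]
nr [442.4 105.8 130. ] [-125.5  152.3  130. ]
fr [644.  138.9 130. ] [ 78.8 153.8 130. ]
fl [ 690.5 -158.7  130. ] [  78.7 -147.3  130. ]
sl [ 614.1 -176.8  130. ] [   0.4 -153.4  130. ]
sr [566.5 127.7 130. ] [  0.5 154.7 130. ]
[272.02777778 196.80555556] [269 193   7   8  36]
[250.26470588 199.05882353] [244 193  14  13 170]
(array([586.54642333, -24.95629938, 249.20725808]), [np.float64(0.1985314931796969), np.float64(0.48457255325710397)]) (array([586.50129067, -25.81528691, 251.03764501]), [np.float64(0.09713564045219114), np.float64(0.11454298517740195)])
[ -3.4   0.9 249.2]
pivotmid [-37.6  -0.  156.6]
barmid [ 26.7  -0.  212.3]
```

```bash
python3 -m pendant '[[0,0,0,-30,0],[0,0,0,-60,0],[0,0,0,-60,0],[0,0,0,-60,0]]'
```

```text
time_s: 2.75
tcp_pos: [586.8, -21.7, 271.6]
tool_rot: [0.001, -0.076, 0.997, -0.0]
contact_force: [0.2, 1.2, -0.2]
finger_gap: 94.2
gripper_force: 0.0
```

```bash
python3 -m pendant '[[0,0,-3,-18,0],[0,0,-3,-36,0],[0,0,-3,-36,0],[130,0,-3,-36,0],[180,0,-3,-36,0],[255,0,-3,-36,0],[255,0,-3,-36,0],[255,0,-3,-36,0]]'
```

```text
time_s: 3.75
tcp_pos: [586.2, -25.0, 234.5]
tool_rot: [0.0, -0.076, 0.997, 0.0]
contact_force: [0.2, -0.5, -0.3]
finger_gap: 47.3
gripper_force: 0.0
```

```bash
python3 -m pendant '[[255,0,0,0,0],[255,0,0,0,0],[255,0,0,0,0],[255,0,0,0,0],[255,0,0,0,0],[255,0,0,0,0]]'
```

```text
time_s: 4.5
tcp_pos: [586.1, -25.1, 234.4]
tool_rot: [-0.0, -0.076, 0.997, -0.0]
contact_force: [0.7, -1.8, -0.5]
finger_gap: 15.7
gripper_force: 30.0
```

```bash
cat >> h.py <<'E'
AX=np.array([-35.,148.])
def kin(r):
    v=np.array(r,float)-AX;d=np.hypot(*v);L=np.hypot(87.5,40)
    p=np.arctan2(v[0],v[1])-np.arccos((324+d*d-L*L)/(36*d)) # pivot angle from vertical to +x
    P=AX+18*np.array([np.sin(p),np.cos(p)]);th=-p-np.arctan2(4.7,17.4)
    w=np.array(r)-P;rise=np.arctan2(w[1],w[0])-np.arctan2(40,87.5)
    return th,rise,P+87.5*np.array([np.cos(rise),np.sin(rise)])
E
python3 - <<'E'
from h import *
r0=np.array([-2.9,249.])
a=np.radians(8.9)
print(kin(r0))
for f in (25,35,45,52,58): 
    f=np.radians(f);r=AX+106*np.array([np.sin(f),np.cos(f)]);d=r-r0;print('shift',(d[0]*np.cos(a)).round(1),(d[0]*np.sin(a)).round(1),d[1].round(1),'r',r.round(1),kin(r)[0].round(2),kin(r)[2].round(1))
for x in (54,58,60,62,64):
  for z in (195,188,182,176): print((x,z),kin((x,z))[0].round(2),kin((x,z))[1].round(2),kin((x,z))[2].round(1))
E
```

```text
(np.float64(0.35246095156728113), np.float64(0.6844287078628111), array([ 22.38921955, 218.00878553]))
shift 12.5 2.0 -4.9 r [  9.8 244.1] 0.22 [ 30.9 210.1]
shift 28.4 4.4 -14.2 r [ 25.8 234.8] 0.05 [ 40.7 197.7]
shift 42.3 6.6 -26.0 r [ 40. 223.] -0.13 [ 48.2 183.8]
shift 50.8 8.0 -35.7 r [ 48.5 213.3] -0.25 [ 51.9 173.4]
shift 57.1 8.9 -44.8 r [ 54.9 204.2] -0.35 [ 54.1 164.2]
(54, 195) -0.11 -0.12 [ 49.2 155.3]
(54, 188) -0.01 -0.19 [ 46.4 148.7]
(54, 182) 0.06 -0.25 [ 44.  143.3]
(54, 176) 0.11 -0.31 [ 41.7 137.9]
(58, 195) -0.33 -0.12 [ 53.1 155.3]
(58, 188) -0.23 -0.2 [ 50.1 148.8]
(58, 182) -0.16 -0.26 [ 47.7 143.4]
(58, 176) -0.12 -0.32 [ 45.3 138.1]
(60, 195) -0.45 -0.12 [ 55.2 155.3]
(60, 188) -0.34 -0.2 [ 52.2 148.8]
(60, 182) -0.27 -0.26 [ 49.7 143.4]
(60, 176) -0.23 -0.32 [ 47.2 138.1]
(62, 195) -0.58 -0.11 [ 57.5 155.3]
(62, 188) -0.45 -0.19 [ 54.3 148.8]
(62, 182) -0.38 -0.26 [ 51.7 143.3]
(62, 176) -0.34 -0.32 [ 49.3 138.1]
(64, 195) -0.72 -0.1 [ 59.9 155.2]
(64, 188) -0.58 -0.19 [ 56.5 148.7]
(64, 182) -0.5 -0.26 [ 53.9 143.3]
(64, 176) -0.45 -0.32 [ 51.4 138. ]
```

```bash
python3 -m pendant '[[255,6,1,-2,0],[255,12,2,-5,0],[255,20,3,-9,0],[255,28,4.5,-14,0],[255,35,5.5,-20,0],[255,42,6.5,-26,0],[255,51,8,-35.5,0],[255,51,8,-35.5,0]]'
python3 - <<'E'
from h import *
print(observe()['tcp_pos'],observe()['contact_force'])
o=[]
for n in ("side","wrist"):
    c=camera(n); np.save(f"{n}2.npy",c,allow_pickle=True); o.append(c['img'])
cv2.imwrite("pics/s2.png",np.hstack([cv2.resize(o[0][165:245,235:315],(400,400),interpolation=cv2.INTER_CUBIC),cv2.resize(o[1][100:260,170:330],(400,400),interpolation=cv2.INTER_CUBIC)])[:,:,::-1])
E
```

```text
time_s: 5.5
tcp_pos: [638.2, -16.6, 198.1]
tool_rot: [0.0, -0.076, 0.997, 0.0]
contact_force: [0.2, 1.4, 1.0]
finger_gap: 15.6
gripper_force: 30.0
[638.21376447 -16.56642345 198.07560965] [0.19594016 1.38341768 0.97805674]
```

View pics/s2.png

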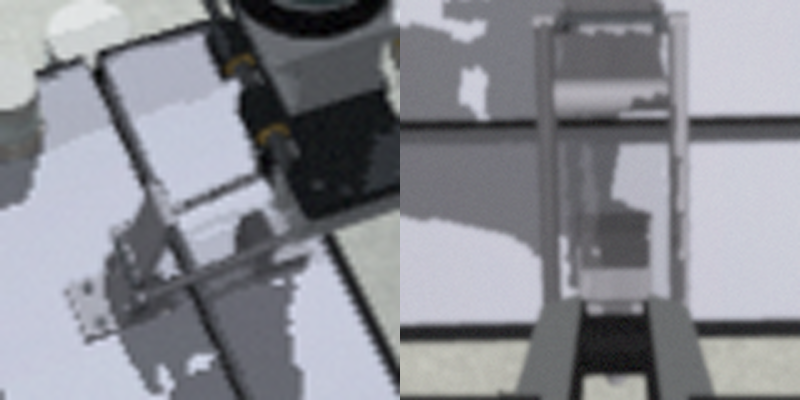

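The left view shows the loop coming down over the lid, held by the roller. The right (wrist) view shows the arms, the lever bead at about wrist pixel (255,138), and the keeper block with its lip between (240..260, 184..220).

Run:
```python
from h import *
W=np.load("wrist2.npy",allow_pickle=True).item()
O=np.array([589.4,-24.6,0]);a=np.radians(8.9)
def w(x,z,y=0): return O+[x*np.cos(a)-y*np.sin(a),x*np.sin(a)+y*np.cos(a),z]
f=lambda x,z,y=0: (np.array(proj(W,w(x,z,y)))-[170,100])*2.5+[400,0]
for n,q in dict(tip=(-17,218),lipedge=(45.5,147),liptop=(45.5,155),posttopback=(32.5,155),blockback=(32.5,139,14),blockfar=(65.5,138,14),bar=(51.9,173.4),roller=(48.5,213),seam=(1,130),faredge=(84,126.5),shellnear=(-4,130)).items(): print(n,f(*q).round(0))
```

```text
tip [610.  97.]
lipedge [612. 262.]
liptop [612. 269.]
posttopback [612. 233.]
blockback [651. 221.]
blockfar [649. 306.]
bar [612. 306.]
roller [611. 349.]
seam [612. 132.]
faredge [613. 339.]
shellnear [612. 118.]
```

```bash
python3 -m pendant '[[255,4,0.6,-5,0],[255,7,1,-9,0],[255,10,1.5,-14,0],[255,13,2,-18,0],[255,13,2,-18,0],[255,13,2,-18,0]]'
```

```text
time_s: 6.35
tcp_pos: [650.0, -14.8, 180.8]
tool_rot: [-0.0, -0.076, 0.997, 0.0]
contact_force: [0.1, 2.7, 1.0]
finger_gap: 15.9
gripper_force: 30.0
```

```bash
python3 -m pendant '[[255,0,0,-2,0],[255,0,0,-4,0],[255,0,0,-5,0],[255,0,0,-5,0]]'; python3 -m pendant '[[255,0.5,0,-1,0],[255,0.5,0,-1,0]]'
```

```text
time_s: 6.85
tcp_pos: [651.4, -14.6, 176.5]
tool_rot: [0.001, -0.076, 0.997, 0.0]
contact_force: [4.2, 3.6, 4.7]
finger_gap: 15.6
gripper_force: 30.0
time_s: 7.1
tcp_pos: [651.7, -14.6, 175.4]
tool_rot: [0.001, -0.076, 0.997, 0.0]
contact_force: [3.9, 3.1, 3.1]
finger_gap: 16.0
gripper_force: 30.0
```

```bash
python3 -m pendant '[[255,0.5,0,-1,0],[255,0.5,0,-1,0]]';  python3 -m pendant '[[255,0.5,0,-1,0],[255,0.5,0,-1,0]]'
```

```text
time_s: 7.35
tcp_pos: [651.9, -14.6, 174.3]
tool_rot: [0.001, -0.076, 0.997, 0.0]
contact_force: [3.3, 4.4, 3.5]
finger_gap: 15.4
gripper_force: 30.0
time_s: 7.6
tcp_pos: [652.2, -14.5, 173.1]
tool_rot: [0.001, -0.076, 0.997, 0.0]
contact_force: [3.8, 4.0, 4.2]
finger_gap: 15.4
gripper_force: 30.0
```

```bash
python3 -m pendant '[[255,0.3,0,-0.7,0],[255,0.3,0,-0.7,0]]';  python3 -m pendant '[[255,0,0,0,0],[255,0,0,0,0]]'
```

```text
time_s: 7.85
tcp_pos: [652.4, -14.5, 172.4]
tool_rot: [0.0, -0.076, 0.997, 0.0]
contact_force: [3.3, 4.6, 3.9]
finger_gap: 15.5
gripper_force: 30.0
time_s: 8.1
tcp_pos: [652.4, -14.5, 172.4]
tool_rot: [0.0, -0.076, 0.997, 0.0]
contact_force: [2.6, 4.7, 4.0]
finger_gap: 15.4
gripper_force: 30.0
```

```bash
python3 -m pendant '[[255,0.2,0,-0.7,0],[255,0.2,0,-0.7,0]]';  python3 -m pendant '[[255,0.2,0,-0.7,0],[255,0.2,0,-0.7,0]]'
```

```text
time_s: 8.35
tcp_pos: [652.5, -14.5, 171.6]
tool_rot: [0.0, -0.076, 0.997, 0.0]
contact_force: [2.5, 4.0, 3.3]
finger_gap: 15.9
gripper_force: 30.0
time_s: 8.6
tcp_pos: [652.7, -14.5, 170.9]
tool_rot: [0.0, -0.076, 0.997, 0.0]
contact_force: [2.5, 4.9, 3.3]
finger_gap: 15.9
gripper_force: 30.0
```

```bash
python3 -m pendant '[[255,0.2,0,-0.6,0],[255,0.2,0,-0.6,0]]'
```

```text
time_s: 8.85
tcp_pos: [652.8, -14.5, 170.2]
tool_rot: [0.0, -0.076, 0.997, 0.0]
contact_force: [2.2, 4.0, 3.0]
finger_gap: 15.7
gripper_force: 30.0
```

```bash
python3 -m pendant '[[255,0.2,0,-0.7,0],[255,0.2,0,-0.7,0]]';  python3 -m pendant '[[255,0.2,0,-0.7,0],[255,0.2,0,-0.7,0]]'
```

```text
time_s: 9.1
tcp_pos: [652.9, -14.4, 169.5]
tool_rot: [0.0, -0.076, 0.997, 0.0]
contact_force: [2.8, 4.5, 3.3]
finger_gap: 15.9
gripper_force: 30.0
time_s: 9.35
tcp_pos: [653.1, -14.5, 168.8]
tool_rot: [0.0, -0.076, 0.997, 0.0]
contact_force: [3.2, 3.8, 2.9]
finger_gap: 15.6
gripper_force: 30.0
```

```bash
python3 -m pendant '[[255,0.2,0,-0.6,0],[255,0.2,0,-0.6,0]]'
```

```text
time_s: 9.6
tcp_pos: [653.2, -14.4, 168.2]
tool_rot: [0.0, -0.076, 0.997, 0.0]
contact_force: [3.1, 4.4, 4.3]
finger_gap: 15.6
gripper_force: 30.0
```

```bash
python3 -m pendant '[[255,0.2,0,-0.6,0],[255,0.2,0,-0.6,0]]'
```

```text
time_s: 9.85
tcp_pos: [653.3, -14.4, 167.5]
tool_rot: [-0.0, -0.076, 0.997, 0.0]
contact_force: [2.5, 4.3, 3.3]
finger_gap: 15.9
gripper_force: 30.0
```

```bash
python3 -m pendant '[[255,0,0,-0.6,0],[255,0,0,-0.6,0]]';  python3 -m pendant '[[255,0.2,0,-0.7,0],[255,0.2,0,-0.7,0]]'
```

```text
time_s: 10.1
tcp_pos: [653.4, -14.4, 167.0]
tool_rot: [0.0, -0.076, 0.997, 0.0]
contact_force: [2.7, 5.2, 3.8]
finger_gap: 15.9
gripper_force: 30.0
time_s: 10.35
tcp_pos: [653.5, -14.4, 166.2]
tool_rot: [-0.0, -0.076, 0.997, 0.0]
contact_force: [2.2, 4.1, 3.6]
finger_gap: 15.8
gripper_force: 30.0
```

```bash
python3 -m pendant '[[255,0.2,0,-0.6,0],[255,0.2,0,-0.6,0]]'
```

```text
time_s: 10.6
tcp_pos: [653.6, -14.4, 165.6]
tool_rot: [-0.0, -0.076, 0.997, 0.0]
contact_force: [1.9, 4.1, 3.0]
finger_gap: 15.8
gripper_force: 30.0
```

```bash
python3 -m pendant '[[255,0.2,0,-0.6,0],[255,0.2,0,-0.6,0]]'
```

```text
time_s: 10.85
tcp_pos: [653.7, -14.3, 165.0]
tool_rot: [-0.0, -0.076, 0.997, 0.0]
contact_force: [1.2, 5.5, 3.3]
finger_gap: 15.7
gripper_force: 30.0
```

```bash
python3 -m pendant '[[255,0,0,-0.6,0],[255,0,0,-0.6,0]]'
python3 - <<'E'
from h import *
o=[]
for n in ("side","wrist"):
    c=camera(n); np.save(f"{n}3.npy",c,allow_pickle=True); o.append(c['img'])
cv2.imwrite("pics/s3.png",np.hstack([cv2.resize(o[0][180:230,245:305],(480,400),interpolation=cv2.INTER_CUBIC),cv2.resize(o[1][120:240,200:290],(300,400),interpolation=cv2.INTER_CUBIC)])[:,:,::-1])
W=c;O=np.array([589.4,-24.6,0]);a=np.radians(8.9)
def w(x,z,y=0): return O+[x*np.cos(a)-y*np.sin(a),x*np.sin(a)+y*np.cos(a),z]
S=np.load("side3.npy",allow_pickle=True).item()
x=lambda q:(np.array(proj(S,w(*q)))-[245,180])*8
g=lambda q:(np.array(proj(W,w(*q)))-[200,120])*[10/3,10/3]+[480,0]
th,ri,b=kin((65.4,179.2));print(th,ri,b)
for n,q in dict(barL=(b[0],b[1],-20),barR=(b[0],b[1],20),tip=(AX[0]-72*np.sin(th),AX[1]+72*np.cos(th)),blockfarL=(65.5,138,-14),lipL=(45.5,147,-12),pivL=(AX[0]-18*np.sin(th+.264),AX[1]+18*np.cos(th+.264),-20)).items(): print(n,x(q).round(),g(q).round())
E
```

```text
time_s: 11.1
tcp_pos: [653.8, -14.4, 164.4]
tool_rot: [-0.0, -0.076, 0.997, 0.0]
contact_force: [2.2, 4.3, 2.8]
finger_gap: 16.0
gripper_force: 30.0
-0.5574847425741072 -0.2830525315364325 [ 54.22847966 140.79170489]
barL [387. 296.] [578. 289.]
barR [341. 199.] [748. 289.]
tip [229. 194.] [662. 100.]
blockfarL [410. 275.] [606. 330.]
lipL [355. 276.] [610. 261.]
pivL [154. 342.] [ 554. -103.]
```

View pics/s3.png

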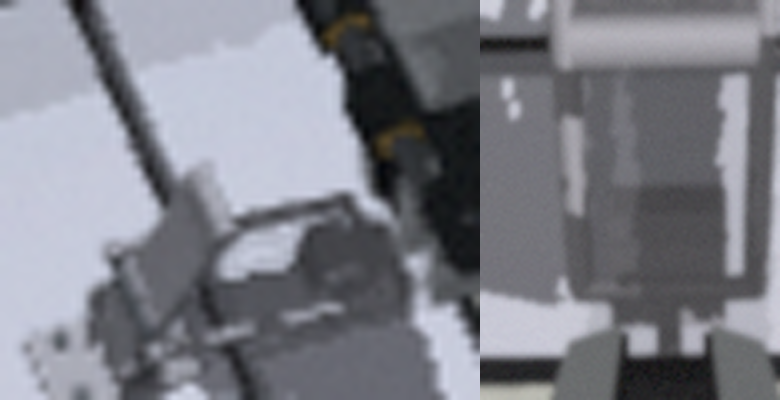

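The bar appears at wrist row about 290, as predicted, over the block beyond the lip at row 261. The lever bead is within a few mm of the model. There is no contact yet, so the keeper must be set low, and I'll continue down.

```bash
python3 -m pendant '[[255,0.2,0,-0.6,0],[255,0.2,0,-0.6,0]]';  python3 -m pendant '[[255,0.2,0,-0.6,0],[255,0.2,0,-0.6,0]]'
```

```text
time_s: 11.45
tcp_pos: [653.9, -14.3, 163.7]
tool_rot: [-0.0, -0.076, 0.997, 0.0]
contact_force: [3.0, 4.4, 3.8]
finger_gap: 15.7
gripper_force: 30.0
time_s: 11.7
tcp_pos: [654.0, -14.3, 163.1]
tool_rot: [-0.0, -0.076, 0.997, 0.0]
contact_force: [1.7, 4.8, 2.6]
finger_gap: 15.7
gripper_force: 30.0
```

```bash
python3 -m pendant '[[255,0.2,0,-0.6,0],[255,0.2,0,-0.6,0]]'
```

```text
time_s: 11.95
tcp_pos: [654.1, -14.3, 162.4]
tool_rot: [-0.001, -0.076, 0.997, 0.0]
contact_force: [2.7, 4.5, 1.7]
finger_gap: 15.8
gripper_force: 30.0
```

```bash
python3 -m pendant '[[255,0.2,0,-0.6,0],[255,0.2,0,-0.6,0]]'
```

```text
time_s: 12.2
tcp_pos: [654.2, -14.3, 161.8]
tool_rot: [-0.001, -0.076, 0.997, 0.0]
contact_force: [1.9, 5.2, 3.0]
finger_gap: 15.5
gripper_force: 30.0
```

```bash
python3 -m pendant '[[255,0.2,0,-0.6,0],[255,0.2,0,-0.6,0]]'
```

```text
time_s: 12.45
tcp_pos: [654.3, -14.3, 161.2]
tool_rot: [-0.001, -0.076, 0.997, 0.0]
contact_force: [1.5, 4.6, 2.2]
finger_gap: 15.0
gripper_force: 30.0
```

```bash
python3 -m pendant '[[255,0.2,0,-0.6,0],[255,0.2,0,-0.6,0]]'
```

```text
time_s: 12.7
tcp_pos: [654.3, -14.3, 160.5]
tool_rot: [-0.001, -0.076, 0.997, 0.0]
contact_force: [2.0, 5.4, 2.1]
finger_gap: 15.8
gripper_force: 30.0
```

```bash
python3 -m pendant '[[255,0.2,0,-0.6,0],[255,0.2,0,-0.6,0]]'
```

```text
time_s: 12.95
tcp_pos: [654.5, -14.3, 159.9]
tool_rot: [-0.001, -0.076, 0.997, 0.001]
contact_force: [1.6, 4.9, 1.6]
finger_gap: 16.2
gripper_force: 30.0
```

```bash
python3 -m pendant '[[255,0.1,0,-0.6,0],[255,0.1,0,-0.6,0]]'
```

```text
time_s: 13.2
tcp_pos: [654.5, -14.3, 159.2]
tool_rot: [-0.001, -0.076, 0.997, 0.001]
contact_force: [1.3, 4.6, 2.5]
finger_gap: 15.5
gripper_force: 30.0
```

```bash
python3 -m pendant '[[255,0.1,0,-0.6,0],[255,0.1,0,-0.6,0]]'
```

```text
time_s: 13.45
tcp_pos: [654.6, -14.3, 158.7]
tool_rot: [-0.001, -0.076, 0.997, 0.001]
contact_force: [0.9, 4.7, 2.8]
finger_gap: 15.4
gripper_force: 30.0
```

```bash
python3 -m pendant '[[255,0.1,0,-0.6,0],[255,0.1,0,-0.6,0]]'
```

```text
time_s: 13.7
tcp_pos: [654.7, -14.3, 158.6]
tool_rot: [-0.001, -0.076, 0.997, 0.001]
contact_force: [-0.8, 5.2, 4.7]
finger_gap: 15.7
gripper_force: 30.0
```

```bash
cat >> h.py <<'E'
def ikbar(b):
    v=np.array(b,float)-AX;d=np.hypot(*v)
    p=np.arctan2(v[0],v[1])-np.arccos((324+d*d-87.5**2)/(36*d))
    P=AX+18*np.array([np.sin(p),np.cos(p)]);w=np.array(b)-P;ri=np.arctan2(w[1],w[0])
    return -p-np.arctan2(4.7,17.4),ri,np.array(b)+40*np.array([-np.sin(ri),np.cos(ri)])
E
python3 - <<'E'
from h import *
O=np.array([589.4,-24.6,0]);a=np.radians(8.9);t=np.array([654.7+.4,-14.3,0])
x=(t-O)@[np.cos(a),np.sin(a),0];print(x,kin((x,173.4)),kin((x,174.2)),kin((x-1.5,174.2)))
for bx in (54,52,50,48,46,44,42,40): print(bx,*ikbar((bx,136.3)))
E
```

```text
66.50248015993343 (np.float64(-0.58326209474141), np.float64(-0.3422897911350635), array([ 53.07668307, 135.72045684])) (np.float64(-0.5876606625984375), np.float64(-0.33367895143689674), array([ 53.4016293 , 136.40624778])) (np.float64(-0.49856147118691824), np.float64(-0.3382927182569531), array([ 51.7273978 , 136.46709409]))
54 -0.6210086566944375 -0.33253957744403717 [ 67.05778115 174.10865445]
52 -0.5160100909082586 -0.33940004068428326 [ 65.31685671 174.01818298]
50 -0.4102023975666272 -0.3439713595030601 [ 63.48913881 173.9569135 ]
48 -0.30215850074212286 -0.3461486265561955 [ 61.57109593 173.92745481]
46 -0.19026192075029608 -0.34571801838157956 [ 59.55489198 173.93329514]
44 -0.07248258187870232 -0.3423211697420011 [ 57.42697942 173.97912186]
42 0.054006594716117184 -0.3353776679086057 [ 55.1650328  174.07144307]
40 0.19362227715522534 -0.3239126443628925 [ 52.73112656 174.21989473]
```

```bash
python3 -m pendant '[[255,-1,-0.15,0,0],[255,-2,-0.3,0,0],[255,-3,-0.45,0,0],[255,-3,-0.45,0,0]]'
```

```text
time_s: 14.2
tcp_pos: [653.8, -14.4, 159.0]
tool_rot: [0.001, -0.076, 0.997, 0.001]
contact_force: [3.7, 4.2, 2.7]
finger_gap: 15.4
gripper_force: 30.0
```

```bash
python3 -m pendant '[[255,-1,-0.15,0,0],[255,-2,-0.3,0,0],[255,-3,-0.45,0,0],[255,-3,-0.45,0,0]]'
```

```text
time_s: 14.7
tcp_pos: [650.5, -14.9, 158.9]
tool_rot: [0.001, -0.076, 0.997, 0.001]
contact_force: [3.4, 4.9, 3.7]
finger_gap: 15.3
gripper_force: 30.0
```

```bash
python3 -m pendant '[[255,-1,-0.15,0,0],[255,-2,-0.3,0,0],[255,-3,-0.45,0,0],[255,-3,-0.45,0,0]]'
```

```text
time_s: 15.2
tcp_pos: [647.7, -15.4, 159.0]
tool_rot: [0.001, -0.076, 0.997, 0.0]
contact_force: [3.4, 5.0, 3.6]
finger_gap: 15.4
gripper_force: 30.0
```

```bash
python3 -m pendant '[[255,-1,-0.15,-0.2,0],[255,-2,-0.3,-0.2,0],[255,-2,-0.3,-0.2,0]]'
```

```text
time_s: 15.58
tcp_pos: [646.3, -15.6, 159.2]
tool_rot: [0.002, -0.076, 0.997, 0.0]
contact_force: [3.7, 4.5, 5.3]
finger_gap: 15.5
gripper_force: 30.0
```

```bash
python3 -m pendant '[[255,-1,-0.15,0,0],[255,-2,-0.3,0,0],[255,-2,-0.3,0,0]]'
```

```text
time_s: 15.95
tcp_pos: [644.7, -15.9, 159.3]
tool_rot: [0.002, -0.076, 0.997, 0.0]
contact_force: [3.5, 5.4, 4.7]
finger_gap: 15.6
gripper_force: 30.0
```

```bash
python3 -m pendant '[[255,-0.7,-0.1,0,0],[255,-1.4,-0.2,0,0],[255,-1.4,-0.2,0,0]]'
```

```text
time_s: 16.32
tcp_pos: [643.7, -16.0, 159.4]
tool_rot: [0.003, -0.076, 0.997, 0.0]
contact_force: [6.2, 6.4, 5.3]
finger_gap: 15.8
gripper_force: 30.0
```

```bash
python3 -m pendant '[[255,-0.7,-0.1,0,0],[255,-1,-0.15,0,0],[255,-1,-0.15,0,0]]'
```

```text
time_s: 16.7
tcp_pos: [643.3, -16.1, 159.5]
tool_rot: [0.003, -0.076, 0.997, 0.0]
contact_force: [5.1, 5.6, 4.3]
finger_gap: 15.8
gripper_force: 30.0
```

```bash
python3 -m pendant '[[255,0,0,1,0],[255,0,0,2,0],[255,0,0,2,0]]'
```

```text
time_s: 17.08
tcp_pos: [642.6, -16.2, 160.5]
tool_rot: [0.002, -0.076, 0.997, 0.0]
contact_force: [5.7, 5.2, -0.1]
finger_gap: 15.6
gripper_force: 30.0
```

```bash
python3 -m pendant '[[255,0,0,0.7,0],[255,0,0,1.2,0],[255,0,0,1.2,0]]'
python3 - <<'E'
from h import *
o=[]
for n in ("side","wrist"):
    c=camera(n); np.save(f"{n}4.npy",c,allow_pickle=True); o.append(c['img'])
cv2.imwrite("pics/s4.png",np.hstack([cv2.resize(o[0][180:230,245:305],(480,400),interpolation=cv2.INTER_CUBIC),cv2.resize(o[1][120:240,200:290],(300,400),interpolation=cv2.INTER_CUBIC)])[:,:,::-1])
E
```

```text
time_s: 17.45
tcp_pos: [642.2, -16.2, 161.3]
tool_rot: [0.002, -0.076, 0.997, 0.0]
contact_force: [6.4, 5.8, -1.8]
finger_gap: 15.8
gripper_force: 30.0
```

View pics/s4.png

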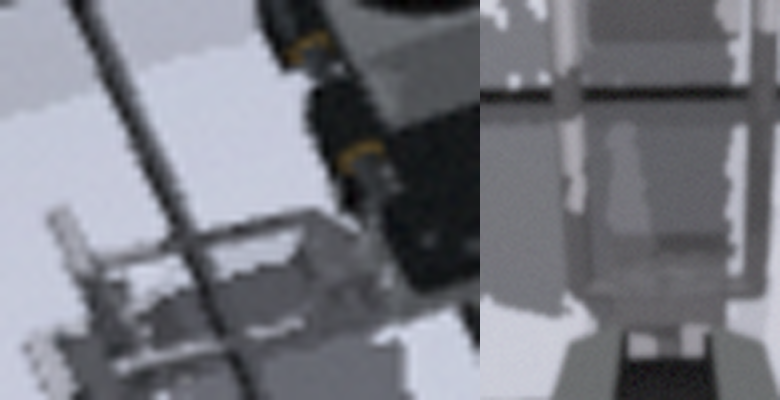

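Lifting met resistance after 1.8 mm, so the bar is under the lip. The side view agrees: the loop is low over the keeper, with the lever near upright and its bead at about (70,235). I'll relax the load and let go.

```bash
python3 -m pendant '[[255,0.4,0,-1.5,0],[255,0.8,0.1,-2.4,0],[255,0.8,0.1,-2.4,0]]'
```

```text
time_s: 17.92
tcp_pos: [642.6, -16.2, 159.7]
tool_rot: [0.002, -0.076, 0.997, 0.0]
contact_force: [3.4, 5.0, 3.7]
finger_gap: 15.8
gripper_force: 30.0
```

```bash
python3 -m pendant '[[120,0,0,0,0],[120,0,0,0,0],[120,0,0,0,0],[120,0,0,0,0],[120,0,0,0,0]]'; python3 -m pendant '[[120,0,0,15,0],[120,0,0,60,0],[120,0,0,100,0],[255,0,0,100,0],[255,0,0,100,0]]'
python3 - <<'E'
from h import *
O=np.array([589.4,-24.6,0]);a=np.radians(8.9)
S=camera("side");W=camera("wrist");np.save("side5.npy",S,allow_pickle=True)
w=lambda x,z,y=0: O+[x*np.cos(a)-y*np.sin(a),x*np.sin(a)+y*np.cos(a),z]
print(observe()['tcp_pos'],'wrist tip',[ (th,np.round(proj(W,w(-35-72*np.sin(th),148+72*np.cos(th))))) for th in (0,.2,.4)])
cv2.imwrite("pics/s5.png",np.hstack([cv2.resize(S['img'][175:240,240:305],(400,400),interpolation=cv2.INTER_CUBIC),cv2.resize(W['img'][90:250,170:330],(400,400),interpolation=cv2.INTER_CUBIC)])[:,:,::-1])
g=lambda q:((np.array(proj(S,w(*q)))-[240,175])*400/65).round()
h=lambda q:((np.array(proj(W,w(*q)))-[170,90])*2.5+[400,0]).round()
for n,q in dict(tip0=(-35,220),tip2=(-49.3,218.6),roller=(54,174),bar=(41,136.3),lip=(45,141,0)).items(): print(n,g(q),h(q))
E
```

```text
time_s: 18.55
tcp_pos: [640.9, -17.5, 159.1]
tool_rot: [-0.0, -0.076, 0.997, -0.0]
contact_force: [-0.6, 0.8, 1.1]
finger_gap: 49.6
gripper_force: 0.0
time_s: 19.18
tcp_pos: [640.6, -17.2, 259.3]
tool_rot: [-0.0, -0.076, 0.997, 0.0]
contact_force: [0.1, 0.1, -0.0]
finger_gap: 33.6
gripper_force: 0.0
[640.1647855  -17.1430367  258.09339095] wrist tip [(0, array([256., 107.])), (0.2, array([256.,  87.])), (0.4, array([255.,  69.]))]
tip0 [121. 196.] [614.  42.]
tip2 [ 87. 208.] [614.  -7.]
roller [315. 184.] [615. 278.]
bar [283. 235.] [614. 227.]
lip [292. 227.] [614. 238.]
```

View pics/s5.png

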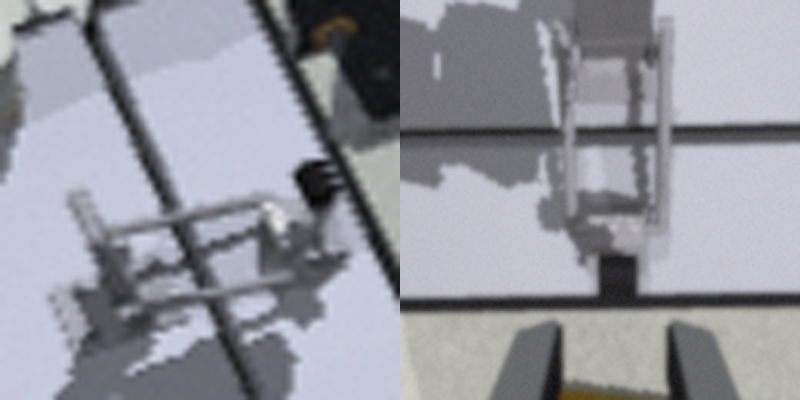

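Released. The roller sits at (315,184), exactly the pixel predicted for the hooked position. The lever bead is at (80,215), which puts the lever at about 0.2. Now I'll bring the closed fingers to the lever's keeper-side face.

```bash
python3 -m pendant '[[255,-40,-6,0,0],[255,-76.5,-11.5,0,0],[255,-76.5,-11.5,0,0],[255,-76.5,-11.5,0,0],[255,-76.5,-11.5,-30,0],[255,-76.5,-11.5,-58,0],[255,-76.5,-11.5,-58,0],[255,-76.5,-11.5,-58,0]]'
python3 - <<'E'
from h import *
O=np.array([589.4,-24.6,0]);a=np.radians(8.9)
t=observe()['tcp_pos']
print(t,'case x,y',(t-O)@[np.cos(a),np.sin(a),0],(t-O)@[-np.sin(a),np.cos(a),0])
for th in (.2,.35,.5,.65,.8,.95,1.1,1.2,1.3,1.4,1.5):
    c=AX+52*np.array([-np.sin(th),np.cos(th)])+2.5*np.array([np.cos(th),np.sin(th)])+[8,0]
    print(th,(O+[c[0]*np.cos(a),c[0]*np.sin(a),c[1]]).round(1))
E
```

```text
time_s: 20.27
tcp_pos: [565.7, -28.6, 201.7]
tool_rot: [0.001, -0.076, 0.997, -0.0]
contact_force: [0.5, 0.3, 0.1]
finger_gap: 0.6
gripper_force: 0.0
[565.66711883 -28.62470888 201.69670913] case x,y -24.069798358869086 -0.30452763422284246
0.2 [554.9 -30.  199.5]
0.35 [547.4 -31.2 197.7]
0.5 [540.3 -32.3 194.8]
0.65 [533.6 -33.3 190.9]
0.8 [527.6 -34.3 186. ]
0.95 [522.4 -35.1 180.3]
1.1 [518.1 -35.8 173.8]
1.2 [515.7 -36.1 169.2]
1.3 [513.9 -36.4 164.3]
1.4 [512.5 -36.6 159.3]
1.5 [511.7 -36.8 154.2]
```

```bash
python3 -m pendant '[[255,-6,-0.8,-1,0],[255,-11,-1.4,-2,0],[255,-15,-2,-3,0],[255,-18,-2.6,-4,0],[255,-22,-3.1,-5.5,0],[255,-25,-3.7,-7,0],[255,-25,-3.7,-7,0]]'
```

```text
time_s: 21.15
tcp_pos: [540.3, -32.5, 194.8]
tool_rot: [0.001, -0.076, 0.997, -0.0]
contact_force: [3.4, 0.6, 5.3]
finger_gap: 0.6
gripper_force: 2.9
```

```bash
python3 -m pendant '[[255,-3.3,-0.5,-1.9,0],[255,-6.7,-1,-3.9,0],[255,-9.7,-1.5,-6.3,0],[255,-12.7,-2,-8.8,0],[255,-12.7,-2,-8.8,0]]'
```

```text
time_s: 21.78
tcp_pos: [527.6, -34.6, 185.7]
tool_rot: [0.001, -0.076, 0.997, -0.0]
contact_force: [4.4, 0.5, 4.5]
finger_gap: 0.2
gripper_force: 2.9
```

```bash
python3 -m pendant '[[255,-2.6,-0.4,-2.7,0],[255,-5.2,-0.8,-5.7,0],[255,-7.4,-1.1,-8.8,0],[255,-9.5,-1.4,-12,0],[255,-9.5,-1.4,-12,0]]'
```

```text
time_s: 22.4
tcp_pos: [515.1, -35.8, 172.4]
tool_rot: [-0.002, -0.076, 0.997, 0.0]
contact_force: [0.3, 0.2, 0.8]
finger_gap: 0.6
gripper_force: 0.5
```

Run:
```python
from h import *
O=np.array([589.4,-24.6,0]);a=np.radians(8.9)
S=camera("side");W=camera("wrist")
w=lambda x,z,y=0: O+[x*np.cos(a)-y*np.sin(a),x*np.sin(a)+y*np.cos(a),z]
cv2.imwrite("pics/s6.png",np.hstack([cv2.resize(S['img'][175:240,240:305],(400,400),interpolation=cv2.INTER_CUBIC),cv2.resize(W['img'][100:340,136:376],(400,400),interpolation=cv2.INTER_CUBIC)])[:,:,::-1])
g=lambda q:((np.array(proj(S,w(*q)))-[240,175])*400/65).round()
for n,q in dict(tip157=(-107,148,-13),tip11=(-99,181,-13),roller=(54,174),rollerShut=(44.7,178.)).items(): print(n,g(q))
print(observe())
```

```text
tip157 [-28. 356.]
tip11 [-14. 315.]
roller [315. 184.]
rollerShut [296. 186.]
{'time_s': 22.5, 'joints': array([-0.04230644,  0.48572863,  0.08282613,  1.92101239, -0.05720165,
        0.74147718,  1.79563543]), 'qvel': array([-0.00267363, -0.00267759, -0.00020461, -0.00266987, -0.00039591,
        0.00030846, -0.00085399]), 'effort': array([-3.38734081e-02, -4.33765948e+01,  1.30682297e+00, -1.46318060e+01,
        6.28305585e-03,  1.80125688e-01, -1.20185545e-03]), 'tcp_pos': array([515.24811911, -35.8117945 , 172.58757967]), 'tool_rot': array([-2.18344361e-03, -7.56712761e-02,  9.97130402e-01,  2.28183125e-04]), 'contact_force': array([ 0.96857181, -0.5500946 , -0.47205394]), 'torque': array([-0.01131521, -0.10134661,  0.00631331]), 'gripper_force': 0.1390271109994501, 'finger_gap': 0.4313478636541243}
```

View pics/s6.png

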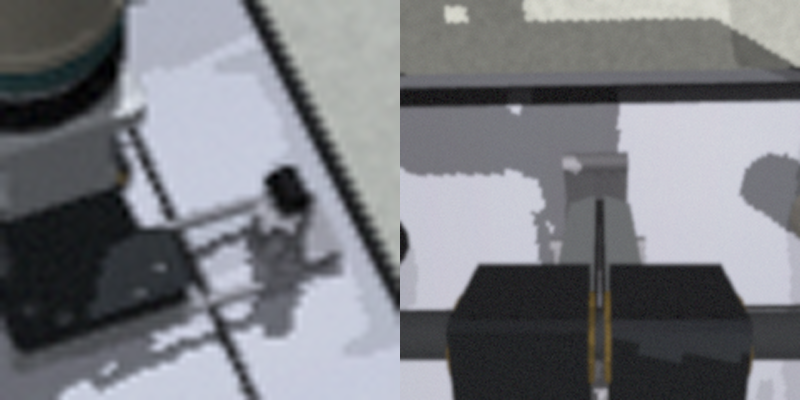

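The roller has moved to (288,190) and the lever's end shows at wrist pixel (255,196). I'll compare these with the shut prediction.

Run:
```python
from h import *
O=np.array([589.4,-24.6,0]);a=np.radians(8.9)
W=camera("wrist");w=lambda x,z,y=0: O+[x*np.cos(a)-y*np.sin(a),x*np.sin(a)+y*np.cos(a),z]
for th in (1.0,1.1,1.2,1.3,1.4,1.5,1.57): print(th,np.round(proj(W,w(-35-72*np.sin(th),148+72*np.cos(th))),1),np.round(np.subtract(proj(W,w(-35-72*np.sin(th),148+72*np.cos(th),13)),proj(W,w(-35-72*np.sin(th),148+72*np.cos(th),-13)))[0],1))
```

```text
1.0 [254.5 210.5] 40.7
1.1 [254.5 202.3] 39.5
1.2 [254.5 195.4] 38.3
1.3 [254.5 189.7] 37.1
1.4 [254.6 185.3] 35.8
1.5 [254.6 182. ] 34.7
1.57 [254.6 180.4] 33.9
```

The lever is at about 1.2, near dead centre (about 1.16 for this low keeper), which explains the lost load. I'll follow it down.

```bash
python3 -m pendant '[[255,-1,0,-3,0],[255,-1.5,0,-5,0],[255,-2,-0.3,-7,0],[255,-2,-0.3,-7,0]]'
python3 - <<'E'
from h import *
W=camera("wrist");O=np.array([589.4,-24.6,0]);a=np.radians(8.9)
w=lambda x,z,y=0: O+[x*np.cos(a)-y*np.sin(a),x*np.sin(a)+y*np.cos(a),z]
for th in (1.2,1.4,1.57): print(th,np.round(proj(W,w(-35-72*np.sin(th),148+72*np.cos(th))),1))
u=np.array(W['img'][150:230,254].astype(int).mean(1)).round().astype(int);print(list(zip(range(150,230,2),u[::2])))
E
```

```text
time_s: 23.05
tcp_pos: [515.1, -36.1, 166.1]
tool_rot: [-0.0, -0.076, 0.997, 0.0]
contact_force: [-0.4, -0.7, -0.2]
finger_gap: 0.4
gripper_force: 0.0
1.2 [254.9 198.4]
1.4 [254.9 187.7]
1.57 [254.9 182.4]
[(150, np.int64(100)), (152, np.int64(51)), (154, np.int64(27)), (156, np.int64(25)), (158, np.int64(13)), (160, np.int64(29)), (162, np.int64(48)), (164, np.int64(104)), (166, np.int64(124)), (168, np.int64(123)), (170, np.int64(123)), (172, np.int64(120)), (174, np.int64(123)), (176, np.int64(123)), (178, np.int64(123)), (180, np.int64(124)), (182, np.int64(120)), (184, np.int64(122)), (186, np.int64(114)), (188, np.int64(109)), (190, np.int64(116)), (192, np.int64(116)), (194, np.int64(99)), (196, np.int64(88)), (198, np.int64(82)), (200, np.int64(91)), (202, np.int64(88)), (204, np.int64(90)), (206, np.int64(92)), (208, np.int64(91)), (210, np.int64(89)), (212, np.int64(87)), (214, np.int64(89)), (216, np.int64(89)), (218, np.int64(89)), (220, np.int64(59)), (222, np.int64(49)), (224, np.int64(52)), (226, np.int64(48)), (228, np.int64(49))]
```

```bash
python3 -m pendant '[[255,-0.5,0,-3,0],[255,-1,-0.1,-6,0],[255,-1.5,-0.2,-8,0],[255,-1.5,-0.2,-8,0]]'
```

```text
time_s: 23.6
tcp_pos: [513.6, -36.4, 158.2]
tool_rot: [-0.0, -0.076, 0.997, 0.0]
contact_force: [0.3, 0.1, -0.0]
finger_gap: 0.3
gripper_force: 0.0
```

```bash
python3 -m pendant '[[255,0,0,-1,0],[255,0,0,-2,0],[255,0,0,-2,0]]'
```

```text
time_s: 23.98
tcp_pos: [513.8, -36.3, 156.4]
tool_rot: [-0.0, -0.076, 0.997, 0.0]
contact_force: [-0.0, 0.2, -0.0]
finger_gap: 0.6
gripper_force: 0.0
```

```bash
python3 -m pendant '[[255,0,0,-1,0],[255,0,0,-2,0],[255,0,0,-2,0]]'
```

```text
time_s: 24.35
tcp_pos: [513.8, -36.3, 154.3]
tool_rot: [-0.0, -0.076, 0.997, 0.0]
contact_force: [-0.3, -0.3, -0.7]
finger_gap: 0.5
gripper_force: 0.0
```

No resistance down to z 154, so the lever has probably already snapped. I'll retract straight up and look.

```bash
python3 -m pendant '[[255,0,0,15,0],[255,0,0,60,0],[255,0,0,120,0],[255,-20,0,170,0],[255,-60,0,190,0],[255,-110,0,190,0],[255,-110,0,190,0],[255,-110,0,190,0]]'
python3 - <<'E'
from h import *
O=np.array([589.4,-24.6,0]);a=np.radians(8.9)
S=camera("side");T=camera("top")
w=lambda x,z,y=0: O+[x*np.cos(a)-y*np.sin(a),x*np.sin(a)+y*np.cos(a),z]
cv2.imwrite("pics/s7.png",np.hstack([cv2.resize(S['img'][165:265,215:315],(400,400),interpolation=cv2.INTER_CUBIC),cv2.resize(T['img'][130:230,240:340],(400,400),interpolation=cv2.INTER_CUBIC)])[:,:,::-1])
g=lambda q:(((np.array(proj(S,w(*q)))-[215,165])*4).round(), ((np.array(proj(T,w(*q)))-[240,130])*4+[400,0]).round())
for n,q in dict(tip157=(-107,148),tip12=(-102,174),roller=(54,174),rollerShut=(39.6,177.)).items(): print(n,g(q))
print(observe()['tcp_pos'])
E
```

```text
time_s: 25.35
tcp_pos: [404.6, -36.3, 345.4]
tool_rot: [0.001, -0.076, 0.997, -0.0]
contact_force: [0.1, 1.1, -0.4]
finger_gap: 0.5
gripper_force: 0.0
tip157 (array([ 76., 254.]), array([624., 372.]))
tip12 (array([ 81., 234.]), array([627., 364.]))
roller (array([305., 160.]), array([577.,  94.]))
rollerShut (array([285., 164.]), array([582., 118.]))
[404.93904186 -36.30050115 344.69015477]
```

View pics/s7.png

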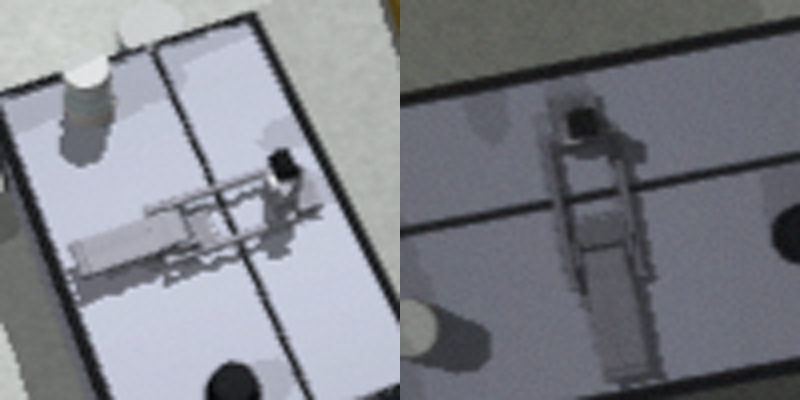

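The lever lies flat, with its bead at (76,254) and the roller at (285,164), both as predicted for shut. The seam looks thinner. I'll measure its width before and after.

Run:
```python
from h import *
O=np.array([589.4,-24.6,0]);a=np.radians(8.9)
w=lambda x,z,y=0: O+[x*np.cos(a)-y*np.sin(a),x*np.sin(a)+y*np.cos(a),z]
for nm in ("top","side"):
  for c,l in ((np.load(nm+"0.npy",allow_pickle=True).item(),'before'),(camera(nm),'after')):
    g=cv2.cvtColor(c['img'],cv2.COLOR_RGB2GRAY).astype(np.float32);X=np.arange(-15,16,.5);r=[]
    for y in np.r_[-75:-49:2,50:76:2]:
        P=np.array([proj(c,w(x,130,y)) for x in X],np.float32)
        s=cv2.remap(g,P[None,:,0].copy(),P[None,:,1].copy(),cv2.INTER_LINEAR)[0]; b=np.median(np.r_[s[:8],s[-8:]]); r.append(np.clip(1-s/b,0,1).sum()*.5)
    print(nm,l,np.median(r).round(2),np.round(np.percentile(r,[20,80]),2))
```

```text
top before 7.03 [6.82 9.19]
top after 4.39 [4.15 4.57]
side before 6.85 [6.37 9.76]
side after 4.03 [3.94 4.17]
```

The seam has narrowed by about 3 mm in both views, so the case is drawn shut and held.

```bash
python3 -c "from bench import sign_off; print(sign_off())"
```

```text
the job is handed in; nothing more can be done
None
```

The loop is hooked under the keeper, the lever lies flat, and the case is drawn shut (seam about 3 mm narrower in both views). The robot is clear of everything, and I handed the job in at about 25 s.

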